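# Hold a cleaned square tube over its post with a root gap for tacking

## Robot

A 6-joint arm with a two-finger parallel gripper is mounted at the origin on a cart in front of the work surface, level with it; the furniture and walls round the work are solid. World frame = base frame: x ahead of the robot, y to its left, z up, the work surface at z = 0. Lengths are in mm, angles in degrees, forces in N, time in s.
With the tool pointing down it reaches from about 375 to 750 mm from the base axis. Payload 9 kg.
Tool frame: the origin (TCP) lies on the centre line of the jaws, within the pads' length; the fingertips stand 11 mm ahead of it and the grasp point (between the pads) lies 8 mm behind it (arm.tip_extent is the distance from the TCP to the fingertips, in mm); z points along the fingers, y is the line along which they close (so a half turn about z gives the same grasp; the last joint's range is limited). The gripper opens to 85 mm and grips with 20 to 120 N. Pads are 22 mm wide; open, the fingers measure 114 mm over their backs; the gripper's body (76 mm by 85 mm) begins 54 mm behind the grasp point. The pads swing forward as they close: fully open they stand 13 mm farther back than shut.
Start: joints at [59.834, 5.964, 5.575, 89.605, 0, 77.527], TCP at [182.353, 571.649, 242.331] pointing down, gripper open.
Joint ranges: [-171.21, 171.21], [-48.23, 106.86], [-62.78, 66.21], [-105.2, 120.99], [-86.42, 89.51], [-180, 180]. Speed limits (degrees/s): [127.2, 127.2, 147.25, 180, 180, 180].

## Interface

Orientations are given as a 3x3 rotation matrix whose columns are the frame's x, y, z axes.
In Python, from workcell import arm, inverse_kinematics, telemetry, camera, get_calibration gives the robot as it stands. Calls block until the motion is done:
- arm.move_to(position, orientation): joint-space move of the TCP to a pose.
- arm.movel(position, vel=150, rotation=None, force_limit=None): straight line of the TCP; rotation=None keeps the orientation; vel is the mean speed in mm/s. With force_limit (N) it stops when the force on the tool has changed by that much, and returns True; else False.
- arm.goto_joints(angles): joint-space move.
- arm.ungrasp() and arm.gripper_close(grip_force=None): open the fingers fully, or close them until they stop; grip_force is the grip in N (None keeps the last).
- arm.sleep(seconds).
- inverse_kinematics(position, orientation): joint angles nearest the present ones, or None.
- telemetry.get_obs(): the state.
- camera(name): name is "scene" or "top" or "wrist"; returns (picture, depth): 480x640x3 uint8, blue, green, red; 480x640 float32, mm along the optical axis (not along the pixel's ray), 0 where there is no reading.
- get_calibration(name): a dict with "mtx" (3x3 intrinsics, pixels), "R" (3x3) and "t" (3): a world point X has camera coordinates R X + t; the wrist camera has in their place "hand_eye" (4x4, takes a point from camera to tool coordinates, whose origin is the TCP and whose axes are the flange's). Camera axes: x right, y down, z forward; pixel columns grow to the right and rows downward; lengths in mm; the calibration is good to about 2 mm. A picture is of the moment at which its call begins: read the wrist's pose just before it. get_calibration takes no time and is no camera call.
A pose or a line that the arm cannot do raises arm.MotionError and nothing moves.
- arm.close_job(): hands the job in; it is judged then, once.
The state is a dict: "t": time; "qpos": joint angles; "dq": joint speeds; "joint_torque": joint torques, N m; "ee_pos": TCP position; "eef_rot": TCP orientation; "contact_force": force on the tool from outside, world axes, zero at the start; "wrist_torque": the same for the moment, N m; "gripper_width": finger opening in mm; "finger_force": force on a finger pad.
Only numpy, scipy, OpenCV 4.12 (cv2) and the standard library are available. Lean on these libraries where they do the work, as an engineer would, in place of code of your own. Each camera call takes 0.05 s, during which the arm holds its last target. There are 200 camera calls.

## Task

Fit-up for a butt weld: lift the lid off the steel pot by its knob and put it down flat on the bare welding table without dropping it, then take the cleaned piece of square tube out of the pot and carry it upright over the things in between without knocking into anything. Line it up squarely above the post that is bolted to the table and lower it over the post's protruding backing tube until a root gap of about 5 mm is left between the two tube ends, the piece touching neither the post nor the backing tube. Finish like that: the program ends with the robot still gripping the piece and holding it there, motionless, ready to be tacked.

Things in the scene. Friction and masses are not known exactly. Their poses are not given: they have to be found in the camera images.
- parts_pot: Round open stainless pot, fixed to the table: outer diameter 150 mm, height 94, wall 3, floor 4 thick. Two wire loop handles on its own +x and -x sides reach 101 from its axis at height 66. Origin: centre of its underside, on the table. It may stand on the left or the right of the table, the post on the other side.
- pot_lid: Loose lid on the pot, 0.24 to 0.4 kg: flange 158 mm diameter, 3 thick, on the pot's rim; below it a lip, 138 diameter, 6 deep, stands in the pot's mouth with 3 clearance all round; dome up to 16 and central black knob, a cylinder of 30 diameter from 24 to 45 above the origin. Origin: centre of the lip's lower face, 88 above the table at the start, 0 when the lid lies on the table.
- lid_knob (a point): Centre of the lid's knob, 34 mm above the lid's origin.
- tube_piece: Loose 50 x 50 x 4 mm steel square tube, 76 long, 0.3 to 0.55 kg, upright on the pot's floor near its middle, hidden until the lid is off. Inside 42 x 42, lower end bevelled. Origin: centre of its lower end; z up along the tube; x, y square to its flat faces; every quarter turn counts the same. Grip it across two opposite outer faces near its upper end, which stands 14 below the pot's rim.
- post: Fixed post: base plate 160 x 90 x 10 mm (long side along its x) with two clamping bolts at its ends, under 50 high; on its middle a 50 x 50 square tube with its upper end 100 above the table. A 36 x 36 backing tube stands 12 out of that end (top edge chamfered 1.5); the piece fits over it with 3 clearance a side. Origin: centre of the plate's underside; x, y square to the tube's faces, z up.
- post_end (a point): Centre of the upper (welding) end face of the post's square tube, 100 mm above the table; the backing tube stands 12 above this point. The piece's origin shall end 5 mm straight above it.
- stop_angle: Fixed black cast angle plate in the middle of the table, between pot and post: an upright wall 12 mm thick, 100 long along world x and 150 high, a gusset and a foot 100 x 112, 12 thick, that reaches from the wall towards world -y. Origin: on the table, under the foot's middle; the upright wall stands 50 from it towards world +y.
- paste_pot: Bystander: white pot with red lid, 70 mm diameter, 71 mm high, loose. Origin: centre of its underside.
- gas_cup_0: Bystander: terracotta-coloured ceramic gas nozzle, 20 mm diameter, 46 mm high, standing loose. Origin: centre of its underside.
- gas_cup_1: Bystander: another ceramic gas nozzle of the same size, standing loose. Origin: centre of its underside.
- ring_blank: Bystander: stainless ring lying loose, 64 mm diameter, 26 mm high. Origin: centre of its underside.

How it is judged:
By the outcome, as a careful person would: the job done as asked, in the order asked, and still so for the second after the job is handed in, while the arm keeps its last pose, push and grip.
It also fails if it takes over 61 s, if anything falls off the work surface, if the arm or the gripper's body presses on something with over 40 N, if the wrist force passes 120 N, or if a joint passes its speed limit or range.

## Working session

There is one attempt and no reset: what is moved stays moved. The work goes in short steps, each a Python script; the robot and the scene stay as the last script left them, time stands still between calls to the robot, and variables do not carry over. Pictures are saved under pics/ and viewed, at most 10 in all, crops included, and the job is handed in when it is done.

```bash
mkdir -p pics
cat > h.py <<'E'
import numpy as np, cv2
from workcell import arm, inverse_kinematics, telemetry, camera, get_calibration
def cloud(name):
    o=telemetry.get_obs(); img,d=camera(name); c=get_calibration(name); K=np.array(c["mtx"])
    v,u=np.mgrid[:480,:640]
    P=np.stack([(u-K[0,2])/K[0,0]*d,(v-K[1,2])/K[1,1]*d,d],-1).astype(float)
    if "R" in c: W=(P-np.array(c["t"]).ravel())@np.array(c["R"])
    else:
        H=np.array(c["hand_eye"]); T=P@H[:3,:3].T+H[:3,3]
        W=T@np.array(o["eef_rot"]).T+np.array(o["ee_pos"])
    W[d<=0]=np.nan
    return img,W
E
python3 - <<'E'
from h import *
o=telemetry.get_obs(); print(o['t'],np.round(o['eef_rot'],3).tolist()); print(get_calibration("wrist")["hand_eye"])
img,W=cloud("top"); img2,W2=cloud("scene")
np.savez("top.npz",img=img,W=W)
cv2.imwrite("pics/top.png",img); cv2.imwrite("pics/scene.png",img2)
print(get_calibration("top"))
E
```

```text
0.0 [[-0.953, 0.304, -0.001], [0.304, 0.953, -0.001], [0.0, -0.001, -1.0]]
[[-1.07372919e-03 -9.50283214e-01 -3.11385068e-01  8.01654411e+01]
 [ 9.99999359e-01 -1.13210958e-03  6.73193243e-06 -1.39305602e+00]
 [-3.58919260e-04 -3.11384862e-01  9.50283820e-01 -1.31515586e+02]
 [ 0.00000000e+00  0.00000000e+00  0.00000000e+00  1.00000000e+00]]
{'mtx': array([[557.54870399,   0.        , 319.85159238],
       [  0.        , 557.54870399, 233.46413752],
       [  0.        ,   0.        ,   1.        ]]), 'R': array([[-0.02652604, -0.99942973, -0.02089451],
       [-0.99568402,  0.02827467, -0.08839609],
       [ 0.08893647,  0.01845953, -0.99586623]]), 't': array([  25.57627268,  544.44417994, 1288.11206423])}
```

View pics/top.png

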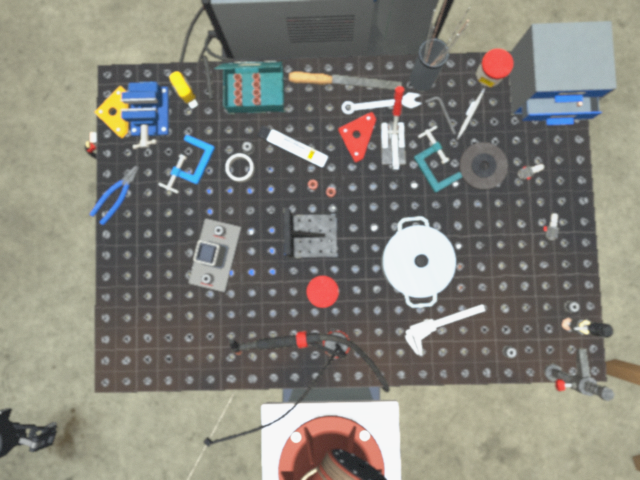

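View pics/scene.png

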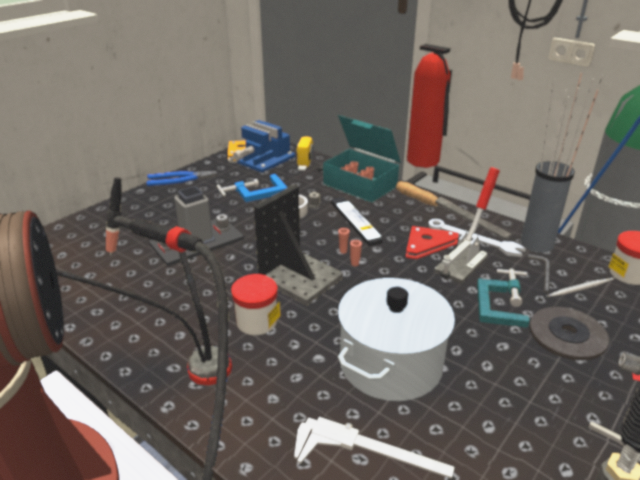

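The top view shows the pot at (420,260) with its knob in the middle, the post at (207,254), the angle plate at (315,236), the paste pot at (323,291), and the nozzles at (313,185) and (331,191). The ring is at (239,166). A torch stand stands near the robot, around (310,342). The table to the right of the pot, around (500,260), looks bare.

Run:
```python
from h import *
z=np.load("top.npz"); W=z["W"]
for n,(u,v) in dict(knob=(421,261),lid=(440,270),post=(207,254),posttube=(196,253),angle=(291,236),paste=(323,291),torch1=(300,341),torch2=(250,345),cable=(350,340),cable2=(380,370),cal=(485,308),cal2=(415,340),grinder=(484,165),right=(530,172),right2=(550,228),t=(505,260)).items():
    print(n,np.round(W[v,u]))
# knob: z 116..140
X,Y,Z=W[...,0],W[...,1],W[...,2]
def box(x0,x1,y0,y1,z0,z1):
    m=(X>x0)&(X<x1)&(Y>y0)&(Y<y1)&(Z>z0)&(Z<z1); return W[m]
k=W[261,421]
B=box(k[0]-40,k[0]+40,k[1]-40,k[1]+40,122,145); print("knob",len(B),(B.max(0)+B.min(0))/2,B.mean(0),np.ptp(B,axis=0))
B=box(300,650,-60-300,k[1]+110,82,105); print("lid",len(B),(B.max(0)+B.min(0))/2,np.ptp(B,axis=0))
p=W[254,207]
for a,b in((85,106),(106,125),(4,20)):
    B=box(p[0]-110,p[0]+110,p[1]-110,p[1]+110,a,b)
    r=cv2.minAreaRect(B[:,:2].astype(np.float32)); print("post",a,len(B),r,B[:,2].mean())
# height map occupied cells, 30mm max height
for x in range(750,180,-30):
    print(x,' '.join('%3d'%(np.nanmax(c) if len(c:=box(x-15,x+15,y-15,y+15,-30,500)[:,2]) else -99) for y in range(480,-600,-30)))
```

```text
knob [ 470. -207.  129.]
lid [ 450. -252.  103.]
post [500. 263.  90.]
posttube [502. 283. 111.]
angle [nan nan nan]
paste [411.   6.  67.]
torch1 [314.  53. 200.]
torch2 [307. 156. 181.]
cable [293. -53.   2.]
cable2 [ 222. -121.    2.]
cal [ 360. -374.   -2.]
cal2 [ 291. -204.    9.]
grinder [ 701. -389.    0.]
right [ 676. -487.   28.]
right2 [ 543. -528.   23.]
t [ 472. -427.   -3.]
knob 160 [ 471.1758649  -206.85132071  130.90929268] [ 471.22586735 -206.37772026  131.77518881] [28.26709427 29.64575569 12.99297434]
lid 3638 [ 471.88290898 -206.97203206   94.08102278] [155.51663817 156.84989268  21.80799805]
post 85 413 ((502.7196044921875, 264.23834228515625), (51.830684661865234, 49.57289123535156), 74.5822982788086) 93.78203872220152
post 106 93 ((502.7947082519531, 264.21380615234375), (37.41123962402344, 35.58052444458008), 75.5938949584961) 110.79152427831914
post 4 1797 ((501.5292663574219, 263.16424560546875), (216.1285858154297, 216.05252075195312), 89.65223693847656) 9.666578002120955
750   4  40  59  74  17  21  20  21   4  30  31   5  16  23  21  20  21   5  20  22  19
[... 2024 characters left out ...]
   4 240 187 196 200 206 205 201 191   6   4   6   4   6  15  16  11  12   9   5   5   6   5 222 285 283   4
300   5   6   4   7   6   5   4   5   5 183 231 192 197 200 208 205 199 190 167   5   5   4  13  15  14   5   5   5   5   7   5   6   9 273 186   5
270   5   8   7   5   6   6   4   5   5   5 140   3   4   5   5   4 157 154 139 118   6   5  14  14   8   5   5   3   5   4  30   4   5 176 171   6
240   4   4   7   5   7   4   5   5   5   6   4   6   5   5   3 159 143   5   7  90  65   5   5   5   7   5   7   5   6   7  31   5   5 189 187   5
210   7   5   9   4   4   4   5   4   4 139   6   5   5   6 184 173   5   4   5  41  53   5   7   5   6   6   4   5   4   6   4 175 177 268 266   5
```

```bash
cat >> h.py <<'E'
def R(deg):
    c,s=np.cos(np.radians(deg)),np.sin(np.radians(deg))
    return np.array([[-c,-s,0],[-s,c,0],[0,0,-1.]])
def st(m=""):
    o=telemetry.get_obs(); print(m,round(o['t'],2),np.round(o['ee_pos'],2),"w",round(o['gripper_width'],2),"F",np.round(o['contact_force'],1),"ff",np.round(o['finger_force'],1),"tip",arm.tip_extent); return o
E
python3 - <<'E'
from h import *
arm.movel([182,571,340],vel=250)
arm.move_to([471.2,-206.8,260],R(0)); st("above")
hit=arm.movel([471.2,-206.8,121],vel=120,force_limit=8); st("down %s"%hit)
arm.gripper_close(grip_force=60); st("closed")
arm.movel([471.2,-206.8,140],vel=50); st("lift")
arm.movel([471.2,-206.8,200],vel=120); st("lift")
img,W=cloud("wrist"); cv2.imwrite("pics/w1.png",img)
E
```

```text
above 3.57 [ 471.48 -206.32  260.12] w 85.43 F [-0.1 -0.6  0.7] ff 0.0 tip 11.0
down False 4.88 [ 471.64 -207.14  121.89] w 85.2 F [0.9 0.5 0. ] ff 0.0 tip 11.0
closed 5.43 [ 471.39 -206.99  121.5 ] w 28.18 F [-0.3  1.1  4.9] ff 59.2 tip 11.0
lift 5.97 [ 471.28 -206.86  140.11] w 28.14 F [-0.1 -0.8 -2.6] ff 59.3 tip 11.0
lift 6.62 [ 471.03 -206.66  199.3 ] w 28.24 F [ 0.5  0.6 -3.8] ff 59.3 tip 11.0
```

View pics/w1.png

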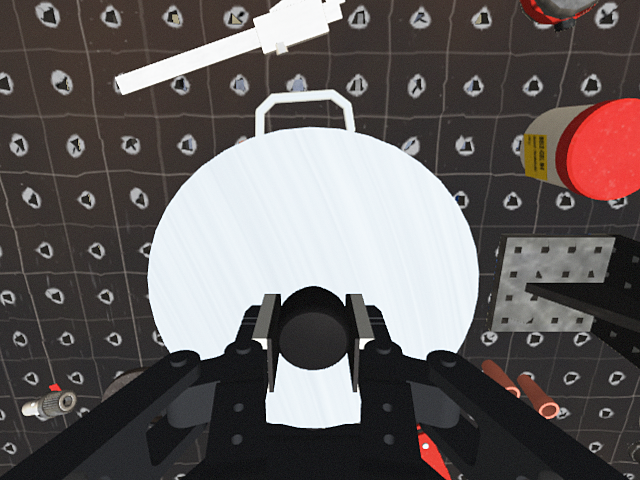

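The wrist view shows the lid level, gripped by its knob at (315,328). Next I set it down right of the pot.

Run:
```python
from h import *
x,y=475,-392
arm.movel([x,y,200],vel=180)
arm.movel([x,y,45],vel=130); st()
hit=arm.movel([x,y,32.5],vel=20,force_limit=6); o=st("placed %s"%hit)
arm.ungrasp(); st("open")
arm.movel([x,y,200],vel=200)
arm.movel([440,-207,300],vel=200); st()   # camera sits ~80 mm robot-side
arm.sleep(.2)
img,W=cloud("wrist"); np.savez("w2.npz",img=img,W=W); cv2.imwrite("pics/w2.png",img)
```

```text
9.18 [ 475.45 -392.55   46.07] w 28.09 F [ 0.8 -1.2 -1.5] ff 59.3 tip 11.0
placed True 9.74 [ 474.88 -391.84   33.55] w 28.29 F [-0.6  0.3  4.2] ff 59.7 tip 11.0
open 10.33 [ 474.29 -391.12   32.45] w 84.95 F [ 0.2 -0.1 -0.5] ff 0.0 tip 11.0
 12.54 [ 439.93 -207.54  299.07] w 85.32 F [-0.5 -0.5  0.1] ff 0.0 tip 11.0
```

View pics/w2.png

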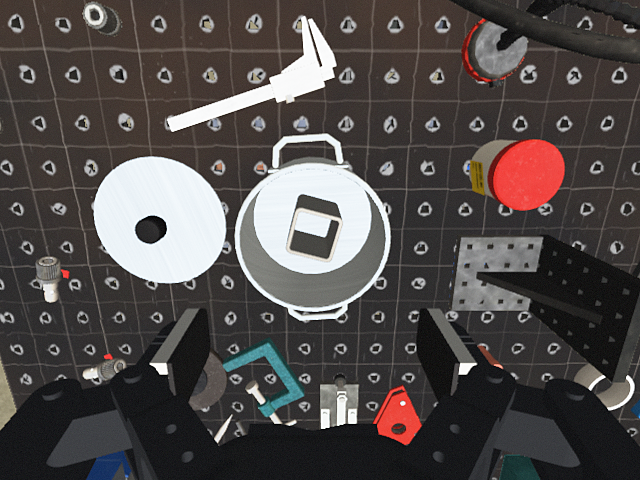

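The lid lies flat at (160,220). The tube's upper end shows inside the pot at (315,237), slightly rotated. I'll fit its square from the depth image.

```bash
cat >> h.py <<'E'
def sq(W,c,r,z0,z1):
    m=(np.hypot(W[...,0]-c[0],W[...,1]-c[1])<r)&(W[...,2]>z0)&(W[...,2]<z1)
    B=W[m]; q=cv2.minAreaRect(B[:,:2].astype(np.float32))
    a=(q[2]+45)%90-45
    print(len(B),np.round(q[0],2),np.round(q[1],2),"yaw",round(a,2),"z",np.round(np.median(B[:,2]),2)); return np.array(q[0]),a,B
E
python3 - <<'E'
from h import *
W=np.load("w2.npz")["W"]
print(np.round(W[255,290:345:6],0).tolist())
for z in ((70,90),(76,86),(78,84)): sq(W,(471,-207),48,*z)
m=(np.hypot(W[...,0]-471,W[...,1]+207)<85)&(W[...,2]>89)&(W[...,2]<98); B=W[m]; print("rim",(B.max(0)+B.min(0))/2,np.ptp(B,axis=0),np.median(B[:,2]))
c,r=cv2.minEnclosingCircle(B[:,:2].astype(np.float32)); print(c,r)
E
```

```text
[[518.0, -237.0, 4.0], [490.0, -226.0, 80.0], [490.0, -219.0, 80.0], [490.0, -213.0, 80.0], [492.0, -207.0, 75.0], [493.0, -201.0, 73.0], [494.0, -194.0, 69.0], [490.0, -188.0, 80.0], [518.0, -176.0, 4.0], [519.0, -169.0, 3.0]]
918 [ 469.22 -207.55] [50.09 50.65] yaw -15.25 z 79.53
753 [ 469.24 -207.54] [50.08 50.61] yaw -15.27 z 79.76
691 [ 469.12 -207.6 ] [50.03 50.41] yaw -15.88 z 79.84
rim [ 471.77206194 -209.27006438   92.89133656] [153.6419074  153.19421734   7.77596494] 93.52658170287056
(472.0808410644531, -209.01437377929688) 77.24283599853516
```

Run:
```python
from h import *
arm.movel([503-29.2,264.2+.4,320],vel=250); arm.sleep(.3); st()
img,W=cloud("wrist"); np.savez("w3.npz",img=img,W=W); cv2.imwrite("pics/w3.png",img)
sq(W,(503,264),45,94,116)
sq(W,(503,264),45,97,104); sq(W,(503,264),45,108,116)
W2=cloud("wrist")[1]; sq(W2,(503,264),45,97,104); sq(W2,(503,264),45,108,116)
```

```text
15.13 [473.87 264.3  320.06] w 85.09 F [-0.  -0.2 -0.8] ff 0.0 tip 11.0
1426 [503.07 262.3 ] [50.16 50.62] yaw -15.23 z 100.24
767 [502.9  262.29] [49.91 50.22] yaw -15.36 z 99.4
430 [502.87 262.33] [36.13 36.65] yaw -15.1 z 111.38
773 [502.77 262.26] [50.03 50.47] yaw -15.43 z 99.36
441 [503.11 262.24] [36.1  36.67] yaw -15.22 z 111.41
```

View pics/w3.png

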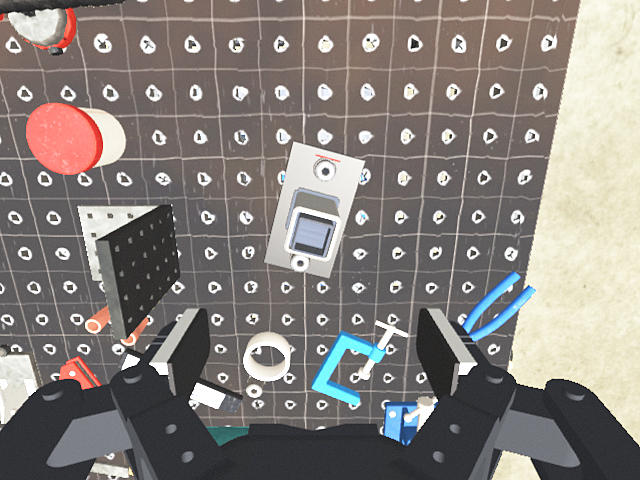

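The post shows at (315,235): upper end at (502.9, 262.4), yaw −15.3°. Now I grip the tube and look at it in hand.

Run:
```python
from h import *
Rt=R(-15.3); x,y=469.3,-207.3
arm.movel([x,y,290],vel=280,rotation=Rt)
arm.movel([x,y,110],vel=180)
hit=arm.movel([x,y,60],vel=60,force_limit=10); st("down %s"%hit)
if not hit:
    arm.gripper_close(grip_force=90); arm.sleep(.3)
    zs=[telemetry.get_obs()['ee_pos'] for _ in range(30)]; print(np.mean(zs,0),np.std(zs,0)); o=st("closed"); print(np.round(o['wrist_torque'],2))
    arm.movel([x,y,75],vel=40); o=st("lift"); print(np.round(o['wrist_torque'],2))
    arm.movel([x,y,300],vel=200); arm.sleep(.3)
    o=st("up"); img,W=cloud("wrist"); np.savez("w4.npz",img=img,W=W,p=o['ee_pos'],R=o['eef_rot']); cv2.imwrite("pics/w4.png",img)
```

```text
down False 19.21 [ 469.53 -207.47   60.41] w 85.58 F [-0.6 -0.2 -0.2] ff 0.0 tip 11.0
[ 469.73992931 -207.44649439   60.69932467] [2.27373675e-13 1.13686838e-13 2.13162821e-14]
closed 19.94 [ 469.74 -207.45   60.7 ] w 48.89 F [-0.6  2.8  5.4] ff 94.0 tip 11.0
[ 0.25  0.09 -0.02]
lift 20.47 [ 469.3  -207.32   75.  ] w 48.43 F [-0.6  0.2 -4.4] ff 93.2 tip 11.0
[0.01 0.05 0.01]
up 22.04 [ 469.15 -207.19  299.53] w 48.7 F [-0.3 -0.3 -3.6] ff 93.2 tip 11.0
```

View pics/w4.png

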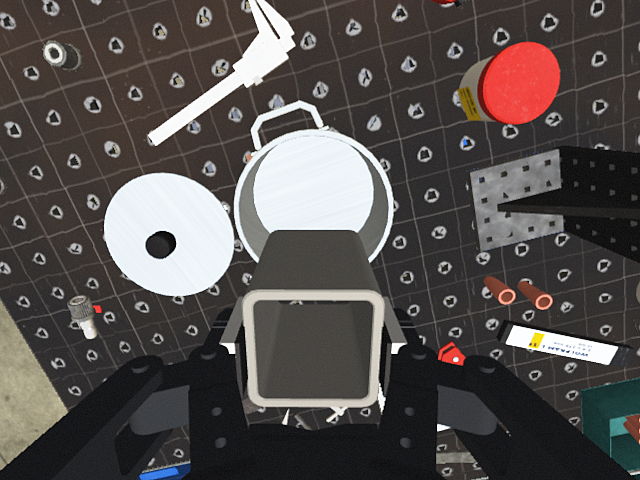

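The tube is held square in the jaws; its upper end spans (245–382, 290–405). I'll compute its pose relative to the TCP and carry it over.

```bash
python3 - <<'E'
from h import *
z=np.load("w4.npz"); W=z["W"]; p=z["p"]; Rm=z["R"]
T=(W-p)@Rm   # tool coords
# top face: tool z ~ -20
m=(np.hypot(T[...,0],T[...,1])<45)&(abs(T[...,2]+20)<8); print(m.sum(), np.round(np.percentile(T[m][:,2],[5,25,50,75,95]),1))
v,u=np.where(m)
zm=np.median(T[m][:,2])
im=z["img"]; bright=im.mean(-1)>130
for mm in (m&(abs(T[...,2]-zm)<3), m&(abs(T[...,2]-zm)<3)&bright):
    n,l,s,c=cv2.connectedComponentsWithStats(mm.astype(np.uint8)); k=1+np.argmax(s[1:,4]); B=T[l==k]
    print(cv2.minAreaRect(B[:,:2].astype(np.float32)), B.min(0),B.max(0))
E
python3 - <<'E'
from h import *
# carry over to above the post, offset so camera sees both; keep same yaw
arm.movel([469.3,-207.3,320],vel=200)
arm.movel([502.9,263,320],vel=250); arm.sleep(.2); st()
E
```

```text
9341 [-24.6 -19.7 -18.9 -16.6 -12.9]
((0.3086280822753906, -5.243137359619141), (51.43391418457031, 69.21602630615234), 0.34488728642463684) [-25.45789103 -39.81539374 -21.89452693] [ 25.98390413  29.42952491 -15.89604387]
((0.6233844757080078, -1.416696548461914), (50.60954666137695, 50.036319732666016), 0.11392325162887573) [-24.71317666 -26.41613445 -20.97059982] [ 25.91535981  23.62672558 -17.08199706]
 24.57 [503.03 262.49 320.12] w 48.94 F [ 0.   0.2 -3.3] ff 94.1 tip 11.0
```

```bash
cat > chk.py <<'E'
from h import *
def chk(tag,zt):
    o=st(tag); c=np.array([502.95,263.9,0]); A=R(-15.3)
    zb=zt-56.4
    for n in ("scene","wrist"):
        img,W=cloud(n); cv2.imwrite(f"pics/{tag}_{n}.png",img)
        L=(W-c)@A   # local: x,y tool dirs
        z=W[...,2]
        for ax in (0,1):
            for s in (1,-1):
                f=(abs(s*L[...,ax]-25)<7)&(abs(L[...,1-ax])<20)
                lo=f&(z>55)&(z<95); hi=f&(z>zb+6)&(z<zb+45)
                if lo.sum()>25 and hi.sum()>25:
                    fl=lambda m:np.polyfit(L[m][:,1-ax],L[m][:,ax],1)
                    print(n,"axis",ax,s,lo.sum(),hi.sum(),"post",np.round(np.median(L[lo][:,ax]),2),"piece",np.round(np.median(L[hi][:,ax]),2),
                      "slopes deg",np.round(np.degrees([fl(lo)[0],fl(hi)[0]]),1))
E
python3 - <<'E'
from chk import *
arm.movel([502.95,263.9,174.4],vel=120); arm.sleep(.4)
chk("hov",174.4)
s=cv2.imread("pics/hov_scene.png")[120:300,110:290]; cv2.imwrite("pics/hc.png",np.hstack([cv2.resize(s,(400,400),interpolation=cv2.INTER_CUBIC),cv2.resize(cv2.imread("pics/hov_wrist.png"),(400,400))]))
E
```

```text
hov 26.34 [502.99 263.91 174.52] w 48.69 F [ 0.  -0.3 -2.7] ff 94.1 tip 11.0
scene axis 0 1 139 162 post 24.71 piece 25.28 slopes deg [0.5 0.8]
scene axis 1 -1 378 406 post -24.33 piece -24.02 slopes deg [-0.1  0.3]
wrist axis 0 1 874 2258 post 24.57 piece 25.27 slopes deg [ 0.  -0.1]
```

View pics/hc.png

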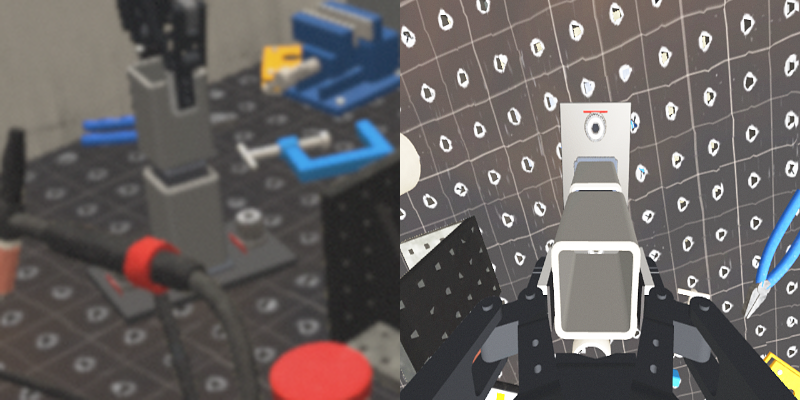

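The hover view shows the piece over the post, offset by 0.6 and 0.3 mm. I'll correct that and lower it.

Run:
```python
from chk import *
p=np.array([502.95,263.9,174.4])+R(-15.3)@np.array([-.63,-.3,0])
arm.movel(p,vel=10); p[2]=161.4
hit=arm.movel(p,vel=12,force_limit=6); print(hit,p); arm.sleep(.6)
chk("fin",161.4)
o=telemetry.get_obs(); print(np.round(o['wrist_torque'],2),np.round(o['dq'],3))
s=cv2.imread("pics/fin_scene.png")[150:270,140:260]; cv2.imwrite("pics/fc.png",cv2.resize(s,(600,600),interpolation=cv2.INTER_CUBIC))
```

```text
False [503.47850926 263.44439275 161.4       ]
fin 28.52 [503.49 263.45 161.42] w 48.4 F [-0.3  0.5 -3.2] ff 94.1 tip 11.0
scene axis 0 1 139 145 post 24.58 piece 24.81 slopes deg [0.5 0.3]
scene axis 1 -1 372 405 post -24.35 piece -24.4 slopes deg [-0.8  0.3]
wrist axis 0 1 1024 2264 post 24.61 piece 24.7 slopes deg [ 0.  -0.2]
[-0.01  0.04 -0.03] [-0.013 -0.024  0.089 -0.1    0.083 -0.048]
```

View pics/fc.png

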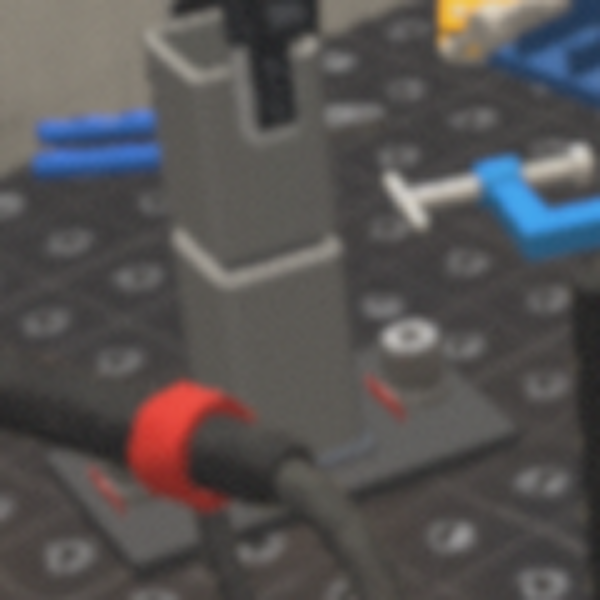

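The piece is aligned within 0.3 mm, there's no contact force, and the height is as planned. Handing in.

```bash
python3 -c "
from h import *
print(arm.close_job())"
```

```text
the job is handed in; nothing more can be done
None
```

The job is handed in: the lid lies flat on the bare table, and the robot is holding the tube piece motionless over the post's backing tube, aligned within about 0.3 mm and with no contact force, at a root gap of about 5 mm (worked out from arm position, not measured directly).

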